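# Seat a round flask on the touch mixer and hold it pressed

## Robot

A 6-joint arm with a two-finger parallel gripper is mounted at the origin on the work surface. World frame = base frame: x ahead of the robot, y to its left, z up, the work surface at z = 0. Lengths are in m, angles in degrees, forces in N, time in s.
With the tool pointing down it reaches from about 0.25 to 0.725 m from the base axis. Payload 9.7 kg.
Tool frame: the origin (TCP) lies on the mounting face of the last link; the fingertips stand 173 mm ahead of it and the grasp point (between the pads) lies 155 mm ahead of it; z points along the fingers, y is the line along which they close (so a half turn about z gives the same grasp; the last joint's range is limited). The gripper opens to 85 mm and grips with 20 to 120 N. Pads are 22 mm wide; open, the fingers measure 114 mm over their backs; the gripper's body (76 mm by 85 mm) begins 54 mm behind the grasp point. The pads swing forward as they close: fully open they stand 13 mm farther back than shut.
Start: joints at [70.703, 4.979, 10.078, 95.1, 0, 90], TCP at [0.182, 0.519, 0.405] pointing down, gripper open.
Joint ranges: [-179.16, 179.16], [-48.56, 103.87], [-65.8, 70.77], [-126.05, 130.52], [-82.76, 87.17], [-180, 180]. Speed limits (degrees/s): [127.2, 127.2, 147.25, 180, 180, 180].

## Interface

Orientations are given as [roll, pitch, yaw] about the fixed x, y, z axes, in that order (R = Rz(yaw) Ry(pitch) Rx(roll)).
In Python, from workcell import bot, camera, camera_model, outline_of, pinpoint gives the robot as it stands.
- The arm moves only by the tool move_arm, never from a script. Its arguments are lists of equal length, an entry for each row: "jaw": the closure, from 0 (fully open) to 1 (shut); "delta_pos": the shift along the world's x, y, z in m, a list of three; "yaw": the turn about the world's z in rad. In form: {"jaw": [jaw, ...], "delta_pos": [[dx, dy, dz], ...], "yaw": [yaw, ...]}. A call has 1 to 10 rows; each row shifts and turns the commanded pose from where the row before left it; what a row does not reach is not made up. A row lasts 1/12 s, in which the tool goes at most 41.7 mm and 7.16 degrees, less where a joint would pass 70% of its speed; a pose out of reach is approached as far as the arm can. A call with a gripper value outside its range is refused whole. The fingers move at their own pace and stop on an object; "force" is the grip in N (left out, the last holds). Time passes only in rows, so rows that do not move let the fingers close. It gives the time, the measured TCP pose, the force, the opening and the grip force at its end, in the units of the state.
- bot.get_obs(): the state, without advancing time (a new reading comes with each control period).
- camera(name): name is "scene" or "top"; returns the picture (420x560x3 uint8, red, green, blue); there is no depth.
- camera_model(name): a dict with "fx", "fy", "cx", "cy" (pixels), "R" (3x3) and "t" (3): a world point X has camera coordinates R X + t. Camera axes: x right, y down, z forward; pixel columns grow to the right and rows downward; lengths in m; the calibration is good to about 2 mm. A picture is of the moment at which its call begins. camera_model takes no time and is no camera call.
- bot.job_done(): hands the job in; it is judged then, once.
Trained networks look in the newest picture that a camera, given by its name, has taken for a name from the list of things; names that differ only in an ending like _2 or _b are one class to them, and where a whole thing is asked for, a point or a joint stands for the part that bears it (a point fixed in the world has none). Each returns a list of dicts, best first, with "confidence" (0 to 1); they miss things now and then, are a little off and sometimes report something else, mostly with a low value. They report only what shows in the picture. A call takes as long as a camera call. They do not tell look-alikes from the thing itself.
- outline_of(camera, thing): "mask" (420x560 bool, what is visible of it) and "xy" ([column, row] in pixels, amid what is visible of it).
- pinpoint(camera, thing): "xy" ([column, row] in pixels: a listed point, or the origin of a listed thing).
The state is a dict: "time": time; "q": joint angles; "qd": joint speeds; "joint_efforts": joint torques, N m; "ee_pos": TCP position; "tcp_rot": TCP orientation; "wrist_force": force on the tool from outside, world axes, zero at the start; "torque": the same for the moment, N m; "opening": finger opening in m; "grasp_force": force on a finger pad.
Only numpy, scipy, OpenCV 4.12 (cv2) and the standard library are available. Lean on these libraries where they do the work, as an engineer would, in place of code of your own. Each camera call takes 0.05 s, during which the arm holds its last target. There are 200 camera calls.

## Task

Build up the seat on the mixer's sprung round plate: lay the metal spacer disc flat on the middle of the plate, let go of it, then the cork ring centred on top of the disc, and let go of that too. Then take the round-bottomed flask from its rest by the neck, set it upright into the cork ring and press it down until the plate is fully down, and finish while still holding the flask pressed there. Leave everything else on the bench where it stands.

Things in the scene. Friction and masses are not known exactly. Their poses are not given: they have to be found in the camera images.
- plate_top (a point): centre of the upper face of the mixer's sprung plate, a bare steel disc 100 mm across and 10 mm thick, 92 mm above the bench when up; it moves with the plate. The mixer under it is a white box 130 x 130 x 60 mm fixed to the bench, with a grey collar 80 mm across and 4 mm high; z up
- press_plate (a joint): how far the plate is pressed down, 0 (up) to 0.016 m (fully down, on its stop). A spring carries it: about 6 N of total load before it starts to sink, then 0.6 N per mm, about 15 N in all to reach the stop (some 12 N of push on top of the weight of the disc, ring and flask). Arm and grip may give a few mm under the push; that weight alone does not sink it
- spacer: solid aluminium disc, 56 mm across, 16 mm high, about 0.1 kg, lying flat on the bench; origin at the centre of its underside, z up
- cork_ring: cork ring, 60 mm outside, 36 mm hole right through, 24 mm high, about 0.04 kg, lying flat on the bench; origin at the centre of its underside (in the hole), z up
- flask: stoppered amber round-bottomed flask, about 0.15 kg: ball 60 mm across (centre 30 mm above the origin), neck 24 mm across from 58 to 103 mm above the origin, white stopper 29 mm across from 103 to 115 mm; origin at the lowest point of the ball, z up along the neck. It stands in the rest; seated in the cork ring its lowest point is 18 mm above the ring's underside (6 mm below its top)
- rest: the flask's rest: grey plastic ring fixed to the bench, 80 mm outside, 40 mm hole, 30 mm high; the flask's lowest point hangs about 22 mm above the bench in it; origin at the centre of its underside
- conical: bystander: conical (flat-bottomed) amber flask, 68 mm wide, 92 mm high; origin at the centre of its underside
- dish: bystander: flat clear dish, 92 mm wide, 16 mm high; origin at the centre of its underside
- bottle: bystander: amber bottle, 60 mm wide, 130 mm high; origin at the centre of its underside
- jar: bystander: white jar, 52 mm wide, 75 mm high; origin at the centre of its underside
- timer: bystander: white bench timer, 70 x 60 x 20 mm; origin at the centre of its underside
Things that resemble listed ones, but are neither listed nor needed, are in the scene too. What is shaped like the spacer but black or pink is not meant.

How it is judged (in metres and radians):
On the way, in this order (a step that is already met when the one before it is completed fails the run):
1. the spacer disc lies flat in the middle of the plate, released (horizontal distance between spacer and plate_top below 0.01 m and z of spacer in the frame of plate_top between -0.004 and 0.004 m and angle between spacer's own z axis and vertical below 0.1 rad and contact force between the fingers and spacer below 0.2 N), for 0.2 s.
2. the cork ring lies centred on the spacer disc, released (horizontal distance between spacer and plate_top below 0.01 m and z of spacer in the frame of plate_top between -0.004 and 0.004 m and angle between spacer's own z axis and vertical below 0.1 rad and horizontal distance between cork_ring and plate_top below 0.012 m and z of cork_ring in the frame of plate_top between 0.012 and 0.02 m and contact force between the fingers and cork_ring below 0.2 N), for 0.2 s.
3. the flask sits upright in the cork ring (horizontal distance between spacer and plate_top below 0.01 m and z of spacer in the frame of plate_top between -0.004 and 0.004 m and angle between spacer's own z axis and vertical below 0.1 rad and horizontal distance between cork_ring and plate_top below 0.012 m and z of cork_ring in the frame of plate_top between 0.012 and 0.02 m and horizontal distance between flask and cork_ring below 0.008 m and z of flask in the frame of plate_top between 0.029 and 0.04 m and angle between flask's own z axis and vertical below 0.2 rad and contact force between flask and cork_ring above 0.5 N), for 0.1 s.
At the end, for the whole second after the job is handed in: Disc flat on the plate within 10 mm of its centre, ring on it within 12 mm, flask in the ring within 8 mm and 0.2 rad of upright; plate down at least 12.5 of 16 mm, over 6 N from flask to ring; gripper on the flask, not on ring or plate (horizontal distance between spacer and plate_top below 0.01 m and z of spacer in the frame of plate_top between -0.004 and 0.004 m and angle between spacer's own z axis and vertical below 0.1 rad and horizontal distance between cork_ring and plate_top below 0.012 m and z of cork_ring in the frame of plate_top between 0.012 and 0.02 m and horizontal distance between flask and cork_ring below 0.008 m and z of flask in the frame of plate_top between 0.029 and 0.04 m and angle between flask's own z axis and vertical below 0.2 rad and value of joint press_plate above 0.0125 m and contact force between flask and cork_ring above 6 N and contact force between the fingers and flask above 3 N and contact force between each of the arm, the fingers and press_plate below 0.5 N and contact force between the fingers and cork_ring below 0.5 N); the arm keeps its last pose, push and grip.
It fails at once if a bystander is shifted by more than 30 mm or tipped (distance of any of conical, dish, bottle, jar, timer from where it was at the start of the episode above 0.03 m or angle between any of conical, dish, bottle, jar, timer's own z axis and vertical above 0.5 rad).
It also fails if it takes over 67 s, if anything falls off the work surface, if the arm or the gripper's body presses on something with over 40 N, if the wrist force passes 120 N, or if a joint passes its speed limit or range.

## Working session

There is one attempt and no reset: what is moved stays moved. The work goes in short steps, Python scripts to look and compute and a tool call to move; the robot and the scene stay as the last step left them, time stands still between calls to the robot, and variables do not carry over. Pictures are saved under pics/ and viewed, at most 10 in all, crops included, and the job is handed in when it is done.

Besides the shell and the picture viewer there is one more tool, called by a JSON object that holds its "name" and its "arguments", one argument or row to a line. move_arm: Moves the arm, as the interface text tells. Its arguments: {"type":"object","properties":{"jaw":{"type":"array"},"delta_pos":{"type":"array"},"yaw":{"type":"array"},"force":{"type":"number"}},"required":["jaw","delta_pos","yaw"]}

```bash
mkdir -p pics; cat > h.py <<'E'
import numpy as np,cv2
from workcell import bot,camera,camera_model,outline_of,pinpoint
def ray(cam,uv,z):
    m=camera_model(cam);R=np.array(m["R"]);t=np.array(m["t"])
    d=R.T@np.array([(uv[0]-m["cx"])/m["fx"],(uv[1]-m["cy"])/m["fy"],1]);c=-R.T@t
    return c+d*(z-c[2])/d[2]
def save(cam,n): cv2.imwrite(f"pics/{n}.png",camera(cam)[:,:,::-1])
E
python3 - <<'E'
from h import *
for c in("scene","top"):
    save(c,c+"1")
    m=camera_model(c);print(c,(-np.array(m["R"]).T@np.array(m["t"])).round(3),m["fx"])
    for n,z in(("plate_top",.092),("spacer",0),("cork_ring",0),("flask",.022),("rest",0),("conical",0),("dish",0),("bottle",0),("jar",0),("timer",0)):
        for p in pinpoint(c,n): print(c,n,round(p["confidence"],2),np.round(p["xy"]),ray(c,p["xy"],z)[:2].round(4))
o=bot.get_obs();print(o["time"],o["tcp_rot"],o["ee_pos"])
E
```

```text
scene [1.06  0.75  1.073] 408.83210282863007
scene plate_top 0.96 [270. 206.] [ 0.5881 -0.0301]
scene spacer 0.6 [345. 317.] [0.598  0.3835]
scene spacer 0.59 [288. 319.] [0.737  0.2973]
scene cork_ring 0.69 [314. 202.] [ 0.3979 -0.0305]
scene cork_ring 0.44 [255. 163.] [ 0.4632 -0.3342]
scene cork_ring 0.28 [218. 152.] [ 0.5535 -0.4774]
scene flask 0.71 [233. 182.] [ 0.5996 -0.2653]
scene rest 0.68 [233. 190.] [ 0.6121 -0.2516]
scene conical 0.61 [366. 261.] [0.4175 0.2667]
scene dish 0.89 [318. 204.] [ 0.3929 -0.0158]
scene bottle 0.92 [251. 275.] [0.7502 0.11  ]
scene jar 0.82 [376. 335.] [0.5625 0.4736]
scene timer 0.57 [373. 335.] [0.5692 0.468 ]
scene timer 0.56 [220. 153.] [ 0.552  -0.4673]
top [ 0.513 -0.003  1.249] 434.3131354252338
top plate_top 0.75 [291. 203.] [ 0.5844 -0.0228]
top spacer 0.84 [175. 154.] [0.7414 0.3085]
top spacer 0.77 [178. 188.] [0.64   0.3011]
top spacer 0.62 [149. 204.] [0.5968 0.3856]
top cork_ring 0.57 [392. 239.] [ 0.4795 -0.31  ]
top flask 0.78 [371. 193.] [ 0.6112 -0.2509]
top rest 0.85 [373. 197.] [ 0.5998 -0.2601]
top conical 0.56 [186. 260.] [0.4321 0.282 ]
top dish 0.82 [295. 271.] [ 0.3948 -0.0312]
top bottle 0.84 [241. 147.] [0.7546 0.1168]
top jar 0.98 [119. 219.] [0.5565 0.4729]
top timer 0.63 [454. 215.] [ 0.5428 -0.4884]
1.1 [-1.79996527e+02  8.82196247e-04  1.60700190e+02] [0.18177189 0.51909421 0.40466604]
```

View pics/scene1.png

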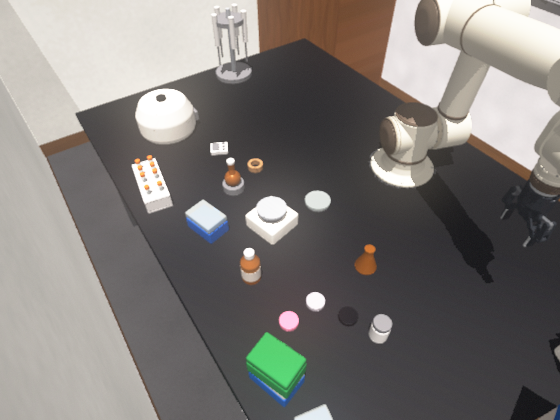

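View pics/top1.png

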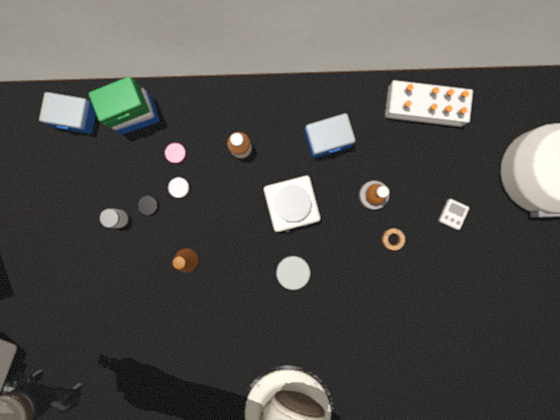

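The scene picture shows the aluminium disc at about (315,301), the pink and black decoys at (289,321) and (348,316), the ring at (255,165), the flask in its rest at (233,180) and the plate at (271,208). The top view shows the disc at (178,187), the ring at (394,239), the flask at (374,194) and the plate at (292,203). Next I'll refine these by fitting silhouettes.

```bash
cat >> h.py <<'E'
def proj(cam,P):
    m=camera_model(cam);c=np.asarray(P)@np.array(m["R"]).T+np.array(m["t"])
    return np.c_[m["fx"]*c[:,0]/c[:,2]+m["cx"],m["fy"]*c[:,1]/c[:,2]+m["cy"]]
def sil(cam,xy,prof):
    a=np.linspace(0,2*np.pi,48,endpoint=False);M=np.zeros((420*4,560*4),np.uint8)
    for seg in prof:   # each seg: list of (r,z), convex hull drawn
        P=np.concatenate([np.c_[xy[0]+r*np.cos(a),xy[1]+r*np.sin(a),0*a+z] for r,z in seg])
        cv2.fillConvexPoly(M,cv2.convexHull((proj(cam,P)*4+1.5).round().astype(np.int32)),255)
    return cv2.resize(M,(560,420),interpolation=cv2.INTER_AREA)/255.
def fit(cam,mask,prof,xy,z):
    xy=np.array(xy,float)[:2];g=lambda M:np.array([(M.sum(0)@np.arange(560)),(M.sum(1)@np.arange(420))])/M.sum()
    m=mask.astype(float)
    for _ in range(5):
        s=sil(cam,xy,prof);d=g(m)-g(s);p=proj(cam,[[*xy,z]])[0]
        xy=xy+(ray(cam,p+d,z)-ray(cam,p,z))[:2]
    s=sil(cam,xy,prof);return xy.round(4),round(float(np.minimum(m,s).sum()/np.maximum(m,s).sum()),2)
def ball(z0,r=.03): 
    t=np.linspace(-1.5,1.5,15);return [(r*np.cos(x),z0+r+r*np.sin(x)) for x in t]
def cyl(r,a,b): return [(r,a),(r,b)]
def flaskp(z): return [ball(z),cyl(.012,z+.055,z+.103),cyl(.0145,z+.103,z+.115)]
E
python3 - <<'E'
from h import *
for c in("scene","top"):
    im=camera(c).astype(int)
    for n,xy,prof,z,r in(("spacer",(.64,.30),[cyl(.028,0,.016)],.008,.06),):
        p=proj(c,[[*xy,z]])[0].astype(int);M=np.zeros((420,560),np.uint8);cv2.circle(M,tuple(map(int,p)),19,1,-1)
        m=(M>0)&(im.min(2)>90)&(im.max(2)-im.min(2)<60);print(c,n,m.sum(),fit(c,m,prof,xy,z))
    for n,xy,prof,z in(("spacer",(.64,.3),[cyl(.028,0,.016)],.008),("cork_ring",(.472,-.315),[cyl(.03,0,.024)],.012),("flask",(.6,-.26),flaskp(.022),.06),("rest",(.6,-.26),[cyl(.04,0,.03)],.015),("plate_top",(.585,-.025),[cyl(.05,.082,.092)],.088)):
        for o in outline_of(c,n):
            m=np.asarray(o["mask"]);m=cv2.convexHull(np.argwhere(m)[:,::-1].astype(np.int32)) if n=="cork_ring" else m
            if n=="cork_ring": q=np.zeros((420,560),np.uint8);cv2.fillConvexPoly(q,m,1);m=q
            print(c,n,round(o["confidence"],2),m.sum(),fit(c,m,prof,xy,z),)
E
```

```text
scene spacer 328 (array([0.6419, 0.2972]), 0.94)
scene spacer 0.86 323 (array([0.5931, 0.3879]), 0.93)
scene spacer 0.6 299 (array([0.7421, 0.3041]), 0.88)
scene spacer 0.52 281 (array([0.6413, 0.2972]), 0.89)
scene cork_ring 0.47 189 (array([ 0.4769, -0.3103]), 0.92)
scene flask 0.71 241 (array([ 0.6057, -0.2537]), 0.76)
scene rest 0.77 202 (array([ 0.6103, -0.2421]), 0.51)
scene plate_top 0.64 577 (array([ 0.5817, -0.0258]), 0.94)
top spacer 366 (array([0.6429, 0.2996]), 0.9)
top spacer 0.89 322 (array([0.5928, 0.3869]), 0.92)
top spacer 0.83 307 (array([0.6414, 0.2971]), 0.92)
top spacer 0.68 1062 (array([ 0.59 , -0.028]), 0.3)
top spacer 0.61 329 (array([0.742 , 0.3038]), 0.95)
top cork_ring 0.57 422 (array([ 0.4784, -0.3113]), 0.95)
top flask 0.84 355 (array([ 0.6055, -0.2584]), 0.88)
top rest 0.76 289 (array([ 0.6   , -0.2461]), 0.32)
top plate_top 0.92 1061 (array([ 0.5852, -0.0262]), 0.95)
top plate_top 0.2 309 (array([ 0.4824, -0.2903]), 0.27)
```

{"name": "move_arm", "arguments": {
  "jaw": [0,0,0,0,0,0,0,0,0,0],
  "delta_pos": [
    [0.036,-0.018,-0.01],
    [0.036,-0.018,-0.01],
    [0.036,-0.018,-0.01],
    [0.036,-0.018,-0.01],
    [0.036,-0.018,-0.01],
    [0.036,-0.018,-0.01],
    [0.036,-0.018,-0.01],
    [0.036,-0.018,-0.01],
    [0.036,-0.018,-0.01],
    [0.036,-0.018,-0.01]
  ],
  "yaw": [0,0,0,0,0,0,0,0,0,0],
  "force": 40
}}

```text
time: 2.53
ee_pos: [0.5434, 0.3378, 0.3043]
tcp_rot: [180.0, 0.0, 160.7]
wrist_force: [-0.2, 1.0, 0.7]
opening: 0.0853
grasp_force: 0.0
```

```bash
python3 - <<'E'
from h import *
o=bot.get_obs();print(o["time"],o["ee_pos"],o["tcp_rot"],o["q"])
for c in("scene","top"):
  for n,xy,prof,z in(("flask",(.6,-.26),flaskp(.022),.06),("plate_top",(.585,-.025),[cyl(.05,.082,.092)],.088),("cork_ring",(.472,-.315),[cyl(.03,0,.024)],.012)):
    camera(c)
    for k in outline_of(c,n)[:1]: print(c,n,fit(c,np.asarray(k["mask"]),prof,xy,z))
E
```

```text
2.5333 [0.54338207 0.33778519 0.30426322] [1.79986714e+02 8.48588635e-03 1.60696321e+02] [3.18662215e+01 1.65542827e+01 1.22958009e+01 8.57258475e+01
 1.71997103e-03 5.11699003e+01]
scene flask (array([ 0.6057, -0.2528]), 0.82)
scene plate_top (array([ 0.6089, -0.2445]), 0.5)
scene cork_ring (array([ 0.4758, -0.3121]), 0.84)
top flask (array([ 0.6053, -0.2588]), 0.9)
top cork_ring (array([ 0.4787, -0.31  ]), 0.52)
```

{"name": "move_arm", "arguments": {
  "jaw": [0,0,0,0,0,0,0,0,0,0],
  "delta_pos": [
    [0.025,-0.01,-0.01],
    [0.025,-0.01,-0.01],
    [0.025,-0.01,-0.01],
    [0.023,-0.011,-0.01],
    [0,0,-0.025],
    [0,0,-0.025],
    [0,0,-0.02],
    [0,0,-0.018],
    [0,0,0],
    [0,0,0]
  ],
  "yaw": [0,0,0,0,0,0,0,0,0,0]
}}

```text
time: 3.97
ee_pos: [0.6392, 0.2982, 0.1761]
tcp_rot: [-179.9, -0.1, 160.7]
wrist_force: [0.1, -0.2, -0.1]
opening: 0.0854
grasp_force: 0.0
```

```bash
python3 - <<'E'
from h import *
save("scene","a_full");save("top","b_full")
a=cv2.imread("pics/a_full.png")[240:360,240:400];b=cv2.imread("pics/b_full.png")[130:250,100:260]
cv2.imwrite("pics/ab.png",np.vstack([cv2.resize(x,None,fx=2.5,fy=2.5) for x in(a,b)]))
E
```

```text
(no output)
```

View pics/ab.png

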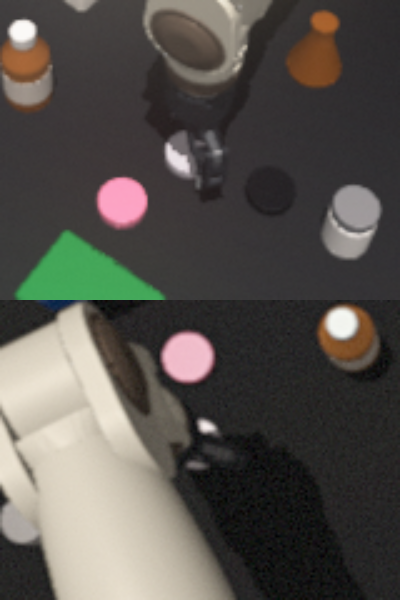

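The disc sits between the open fingers: white at (180,155) in the upper crop, with the front finger at (207,155). I'll close.

{"name": "move_arm", "arguments": {
  "jaw": [0.1,0.3,0.5,0.7,0.7,0.7,0.7,0.7],
  "delta_pos": [
    [0.002,-0.001,-0.002],
    [0,0,0],
    [0,0,0],
    [0,0,0],
    [0,0,0],
    [0,0,0],
    [0,0,0],
    [0,0,0]
  ],
  "yaw": [0,0,0,0,0,0,0,0],
  "force": 40
}}

```text
time: 4.73
ee_pos: [0.6421, 0.2972, 0.176]
tcp_rot: [179.9, 0.1, 160.7]
wrist_force: [-0.8, 0.0, 6.6]
opening: 0.0542
grasp_force: 42.3
```

{"name": "move_arm", "arguments": {
  "jaw": [0.7,0.7,0.7,0.7,0.7,0.7,0.7,0.7,0.7,0.7],
  "delta_pos": [
    [0,0,0.02],
    [0,0,0.04],
    [0,0,0.04],
    [0,0,0.04],
    [-0.006,-0.036,0.01],
    [-0.006,-0.036,0],
    [-0.006,-0.036,0],
    [-0.006,-0.036,0],
    [-0.006,-0.036,0],
    [-0.006,-0.036,0]
  ],
  "yaw": [0,0,0,0,0,0,0,0,0,0]
}}

```text
time: 5.57
ee_pos: [0.6051, 0.0795, 0.3247]
tcp_rot: [-180.0, 0.0, 160.7]
wrist_force: [0.8, 0.0, -1.0]
opening: 0.0541
grasp_force: 42.5
```

{"name": "move_arm", "arguments": {
  "jaw": [0.7,0.7,0.7,0.7,0.7,0.7],
  "delta_pos": [
    [-0.006,-0.036,0],
    [-0.006,-0.036,0],
    [-0.006,-0.025,0],
    [-0.004,-0.01,0],
    [0,0,0],
    [0,0,0]
  ],
  "yaw": [0,0,0,0,0,0]
}}

```text
time: 6.07
ee_pos: [0.5837, -0.0259, 0.3248]
tcp_rot: [180.0, 0.0, 160.6]
wrist_force: [1.0, 0.6, -1.2]
opening: 0.0539
grasp_force: 42.5
```

```bash
python3 - <<'E'
from h import *
save("scene","a2_full");save("top","b2_full")
a=cv2.imread("pics/a2_full.png")[130:250,200:360];b=cv2.imread("pics/b2_full.png")[130:250,220:380]
cv2.imwrite("pics/ab2.png",np.vstack([cv2.resize(x,None,fx=2.5,fy=2.5) for x in(a,b)]))
for c in("scene","top"):
  for k in outline_of(c,"plate_top"): m=np.asarray(k["mask"]);print(c,k["confidence"],m.sum(),fit(c,m,[cyl(.05,.082,.092)],(.585,-.025),.088))
  for k in outline_of(c,"spacer"): print(c,k["confidence"],k["xy"],np.sum(k["mask"]),ray(c,k["xy"],.145))
E
```

```text
scene 0.84 515 (array([ 0.5849, -0.0238]), 0.83)
scene 0.6 [288.5, 319.7] 344 [0.78143678 0.36088283 0.145     ]
scene 0.51 [351.1, 315.0] 327 [0.6443597  0.43653571 0.145     ]
top 0.69 [177.1, 151.3] 331 [0.7210521  0.26735803 0.145     ]
top 0.65 [149.5, 204.7] 256 [0.58534262 0.34004449 0.145     ]
top 0.4 [397.6, 240.4] 292 [ 0.47879034 -0.28856881  0.145     ]
```

View pics/ab2.png

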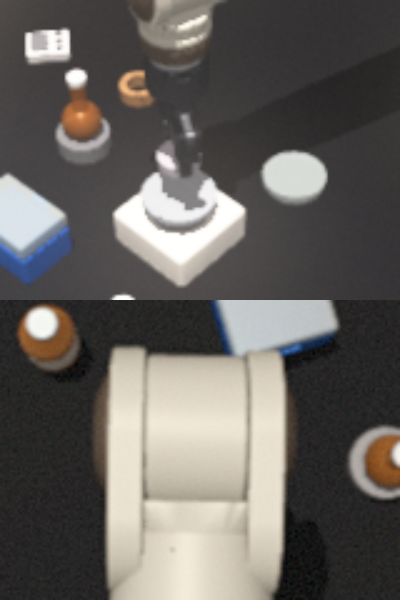

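The disc is held above the plate (crop: disc at (170,155), plate at (180,198)). Now I'll lower it.

{"name": "move_arm", "arguments": {
  "jaw": [0.7,0.7,0.7,0.7,0.7,0.7],
  "delta_pos": [
    [0,0,-0.015],
    [0,0,-0.02],
    [0,0,-0.013],
    [0,0,-0.006],
    [0,0,0],
    [0,0,0]
  ],
  "yaw": [0,0,0,0,0,0]
}}

```text
time: 6.87
ee_pos: [0.5838, -0.0257, 0.271]
tcp_rot: [-180.0, 0.0, 160.7]
wrist_force: [-0.1, 0.4, -0.4]
opening: 0.054
grasp_force: 42.5
```

{"name": "move_arm", "arguments": {
  "jaw": [0.7,0.7,0.7],
  "delta_pos": [
    [0,0,-0.002],
    [0,0,0],
    [0,0,0]
  ],
  "yaw": [0,0,0]
}}

```text
time: 7.12
ee_pos: [0.5839, -0.0259, 0.2693]
tcp_rot: [180.0, 0.0, 160.7]
wrist_force: [-1.3, -0.7, -0.4]
opening: 0.0541
grasp_force: 42.5
```

{"name": "move_arm", "arguments": {
  "jaw": [0.7,0.7,0.7],
  "delta_pos": [
    [0,0,-0.002],
    [0,0,0],
    [0,0,0]
  ],
  "yaw": [0,0,0]
}}

```text
time: 7.37
ee_pos: [0.5839, -0.026, 0.2675]
tcp_rot: [180.0, 0.1, 160.7]
wrist_force: [-0.4, -0.4, 5.5]
opening: 0.0541
grasp_force: 43.0
```

{"name": "move_arm", "arguments": {
  "jaw": [0.6,0.4,0.2,0,0,0,0,0,0,0],
  "delta_pos": [
    [0,0,0.0005],
    [0,0,0],
    [0,0,0],
    [0,0,0],
    [0,0,0.01],
    [0,0,0.02],
    [0,0,0.03],
    [-0.01,-0.03,0.015],
    [-0.01,-0.03,0],
    [-0.01,-0.03,0]
  ],
  "yaw": [0,0,0,0,0,0,0,0,0,0]
}}

```text
time: 8.2
ee_pos: [0.5535, -0.1165, 0.3441]
tcp_rot: [180.0, 0.1, 160.8]
wrist_force: [0.2, 0.0, -0.4]
opening: 0.0856
grasp_force: 0.0
```

{"name": "move_arm", "arguments": {
  "jaw": [0,0,0,0,0,0,0,0],
  "delta_pos": [
    [-0.011,-0.033,0],
    [-0.011,-0.033,0],
    [-0.011,-0.033,0],
    [-0.011,-0.033,0],
    [-0.011,-0.033,0],
    [-0.011,-0.02,0],
    [-0.011,-0.01,0],
    [0,0,0]
  ],
  "yaw": [0,0,0,0,0,0,0,0]
}}

```text
time: 8.87
ee_pos: [0.4751, -0.3129, 0.3426]
tcp_rot: [-180.0, -0.0, 160.5]
wrist_force: [-0.7, -0.1, 0.0]
opening: 0.0855
grasp_force: 0.0
```

```bash
python3 - <<'E'
from h import *
save("scene","a3_full");save("top","b3_full")
a=cv2.imread("pics/a3_full.png")[130:250,200:360];b=cv2.imread("pics/b3_full.png")[150:270,240:400]
cv2.imwrite("pics/ab3.png",np.vstack([cv2.resize(x,None,fx=2.5,fy=2.5) for x in(a,b)]))
for c in("scene","top"):
  for k in outline_of(c,"plate_top"): m=np.asarray(k["mask"]);print(c,k["confidence"],m.sum(),fit(c,m,[cyl(.05,.082,.092)],(.585,-.025),.088))
  for k in outline_of(c,"spacer"): print(c,k["confidence"],k["xy"],np.sum(k["mask"]),fit(c,np.asarray(k["mask"]),[cyl(.028,.092,.108)],(.585,-.025),.1))
  for k in outline_of(c,"cork_ring"): print(c,k["confidence"],k["xy"],np.sum(k["mask"]))
E
```

```text
scene 0.75 393 (array([ 0.5856, -0.0239]), 0.58)
scene 0.61 488 (array([0.4389, 0.0284]), 0.84)
scene 0.6 203 (array([ 0.5802, -0.3953]), 0.49)
scene 0.81 [347.5, 317.6] 296 (array([0.6326, 0.4189]), 0.73)
scene 0.78 [288.7, 320.3] 342 (array([0.7691, 0.3448]), 0.84)
scene 0.75 [268.7, 202.8] 190 (array([ 0.5805, -0.0261]), 0.81)
scene 0.72 [269.3, 216.1] 284 (array([ 0.5977, -0.0084]), 0.22)
scene 0.69 [253.6, 163.0] 176
scene 0.21 [249.9, 268.0] 600
top 0.89 708 (array([ 0.5834, -0.0268]), 0.62)
top 0.25 830 (array([ 0.3981, -0.0238]), 0.72)
top 0.77 [149.6, 205.8] 320 (array([0.5871, 0.3574]), 0.81)
top 0.71 [291.6, 202.4] 342 (array([ 0.5851, -0.026 ]), 0.92)
top 0.55 [175.2, 151.3] 290 (array([0.7253, 0.2836]), 0.75)
top 0.44 [384.3, 243.3] 116
```

View pics/ab3.png

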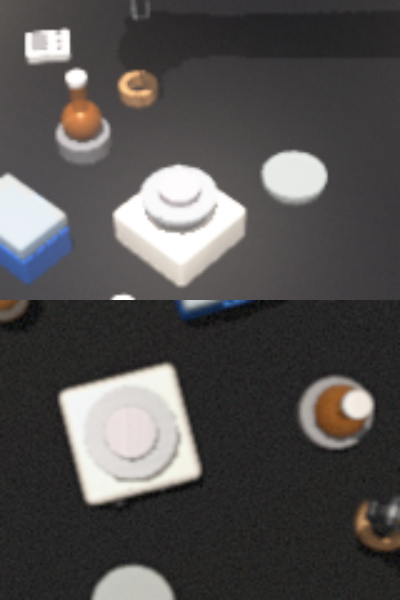

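The disc is centred on the plate (crop: disc at (130,432), plate at (130,430)), and the ring lies clear under the open gripper. Next I'll grasp the ring.

{"name": "move_arm", "arguments": {
  "jaw": [0,0,0,0,0,0,0,0],
  "delta_pos": [
    [0.0025,0.002,-0.03],
    [0,0,-0.035],
    [0,0,-0.035],
    [0,0,-0.03],
    [0,0,-0.02],
    [0,0,-0.011],
    [0,0,0],
    [0,0,0]
  ],
  "yaw": [0,0,0,0,0,0,0,0]
}}

```text
time: 9.93
ee_pos: [0.4795, -0.3088, 0.1818]
tcp_rot: [-180.0, 0.0, 160.7]
wrist_force: [0.3, -0.4, 1.1]
opening: 0.0857
grasp_force: 0.0
```

{"name": "move_arm", "arguments": {
  "jaw": [0.1,0.25,0.4,0.6,0.6,0.6,0.6,0.6],
  "delta_pos": [
    [0,0,0],
    [0,0,0],
    [0,0,0],
    [0,0,0],
    [0,0,0],
    [0,0,0],
    [0,0,0],
    [0,0,0]
  ],
  "yaw": [0,0,0,0,0,0,0,0],
  "force": 25
}}

```text
time: 10.6
ee_pos: [0.4798, -0.3092, 0.1834]
tcp_rot: [-180.0, 0.2, 160.7]
wrist_force: [-0.9, 1.0, 6.5]
opening: 0.0593
grasp_force: 25.7
```

{"name": "move_arm", "arguments": {
  "jaw": [0.6,0.6,0.6,0.6,0.6,0.6,0.6,0.6,0.6,0.6],
  "delta_pos": [
    [0,0,0.02],
    [0,0,0.04],
    [0,0,0.04],
    [0,0,0.04],
    [0.005,0.02,0.025],
    [0.012,0.035,0],
    [0.012,0.035,0],
    [0.012,0.035,0],
    [0.012,0.035,0],
    [0.012,0.035,0]
  ],
  "yaw": [0,0,0,0,0,0,0,0,0,0]
}}

```text
time: 11.43
ee_pos: [0.5444, -0.1123, 0.3475]
tcp_rot: [180.0, 0.1, 160.7]
wrist_force: [0.7, -0.9, -0.2]
opening: 0.0591
grasp_force: 27.3
```

{"name": "move_arm", "arguments": {
  "jaw": [0.6,0.6,0.6,0.6,0.6,0.6],
  "delta_pos": [
    [0.013,0.035,0],
    [0.013,0.03,0],
    [0.01,0.02,0],
    [0.004,0.003,0],
    [0,0,0],
    [0,0,0]
  ],
  "yaw": [0,0,0,0,0,0]
}}

```text
time: 11.93
ee_pos: [0.5842, -0.0262, 0.3466]
tcp_rot: [-180.0, 0.0, 160.7]
wrist_force: [-0.3, 0.1, 0.5]
opening: 0.059
grasp_force: 27.3
```

```bash
python3 - <<'E'
from h import *
save("scene","a4_full")
cv2.imwrite("pics/a4.png",cv2.resize(cv2.imread("pics/a4_full.png")[110:250,190:360],None,fx=4,fy=4))
E
```

```text
(no output)
```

View pics/a4.png

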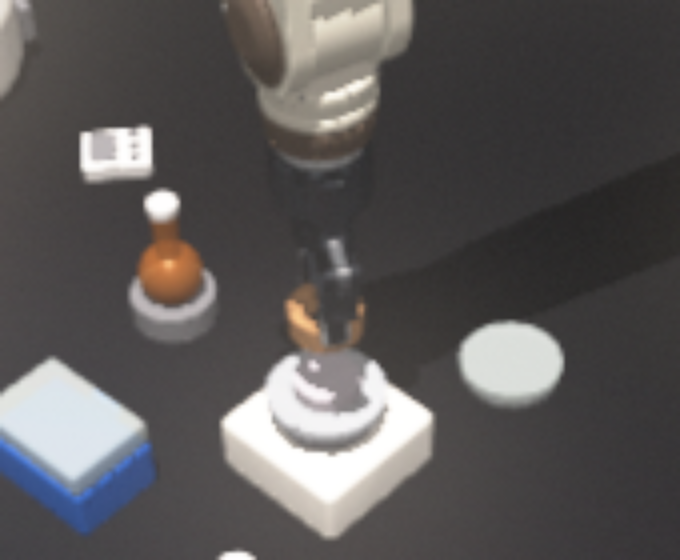

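The ring is level in the fingers at (325,318), above the disc at (325,385). Lowering it now.

{"name": "move_arm", "arguments": {
  "jaw": [0.6,0.6,0.6,0.6,0.6,0.6],
  "delta_pos": [
    [0,0,-0.015],
    [0,0,-0.02],
    [0,0,-0.013],
    [0,0,-0.005],
    [0,0,0],
    [0,0,0]
  ],
  "yaw": [0,0,0,0,0,0]
}}

```text
time: 12.48
ee_pos: [0.5842, -0.0264, 0.2938]
tcp_rot: [180.0, 0.0, 160.7]
wrist_force: [-0.5, 0.3, -0.1]
opening: 0.0589
grasp_force: 27.3
```

{"name": "move_arm", "arguments": {
  "jaw": [0.6,0.6,0.6],
  "delta_pos": [
    [0,0,-0.0015],
    [0,0,0],
    [0,0,0]
  ],
  "yaw": [0,0,0]
}}

```text
time: 12.73
ee_pos: [0.5844, -0.0259, 0.2923]
tcp_rot: [180.0, 0.0, 160.7]
wrist_force: [-0.7, -0.6, -0.2]
opening: 0.0596
grasp_force: 27.3
```

{"name": "move_arm", "arguments": {
  "jaw": [0.6,0.6,0.6],
  "delta_pos": [
    [0,0,-0.002],
    [0,0,0],
    [0,0,0]
  ],
  "yaw": [0,0,0]
}}

```text
time: 12.98
ee_pos: [0.5844, -0.0258, 0.2904]
tcp_rot: [180.0, 0.1, 160.7]
wrist_force: [-0.8, -0.1, 5.8]
opening: 0.059
grasp_force: 27.7
```

{"name": "move_arm", "arguments": {
  "jaw": [0.5,0.3,0.1,0,0,0,0,0,0,0],
  "delta_pos": [
    [0,0,0.0005],
    [0,0,0],
    [0,0,0],
    [0,0,0],
    [0,0,0.015],
    [0,0,0.025],
    [0,0,0.025],
    [-0.01,0,0.02],
    [-0.03,0,0],
    [-0.03,0,0]
  ],
  "yaw": [0,0,0,0,0,0,0,0,0,0]
}}

```text
time: 13.82
ee_pos: [0.5141, -0.0259, 0.3754]
tcp_rot: [180.0, 0.0, 160.7]
wrist_force: [-0.6, 0.0, -0.0]
opening: 0.0852
grasp_force: 0.0
```

{"name": "move_arm", "arguments": {
  "jaw": [0,0,0,0,0,0],
  "delta_pos": [
    [-0.035,-0.01,0],
    [-0.035,-0.015,0],
    [-0.035,-0.02,0],
    [0,-0.035,0],
    [0,-0.035,0],
    [0,-0.035,0]
  ],
  "yaw": [0,0,0,0,0,0]
}}

```text
time: 14.32
ee_pos: [0.4082, -0.177, 0.3755]
tcp_rot: [-180.0, 0.1, 160.7]
wrist_force: [0.9, 0.4, -0.3]
opening: 0.0856
grasp_force: 0.0
```

```bash
python3 - <<'E'
from h import *
save("scene","a5_full");save("top","b5_full")
a=cv2.imread("pics/a5_full.png")[130:250,200:360];b=cv2.imread("pics/b5_full.png")[150:270,240:400]
cv2.imwrite("pics/ab5.png",np.vstack([cv2.resize(x,None,fx=2.5,fy=2.5) for x in(a,b)]))
for c,f in(("scene","a5"),("top","b5")):
  im=cv2.imread(f"pics/{f}_full.png").astype(int)
  p=proj(c,[[.6055,-.257,.131]])[0]
  for nm,cond,prof,z,ctr,rad in (("stopper",im.min(2)>120,[cyl(.0145,.125,.137)],.131,p,10),("ball",(im[:,:,2]-im[:,:,0]>50)&(im[:,:,2]<230),[ball(.022)],.052,proj(c,[[.6055,-.257,.052]])[0],18)):
    M=np.zeros((420,560),np.uint8);cv2.circle(M,tuple(int(round(v)) for v in ctr),rad,1,-1);m=(M>0)&cond
    print(c,nm,m.sum(),fit(c,m,prof,(.6055,-.257),z))
  q=(im[:,:,2]-im[:,:,0]>30)
  M=np.zeros((420,560),np.uint8);cv2.circle(M,tuple(int(round(v)) for v in proj(c,[[.584,-.026,.12]])[0]),20,1,-1);q=((M>0)&q).astype(np.uint8)
  h=cv2.convexHull(np.argwhere(q)[:,::-1].astype(np.int32));cv2.fillConvexPoly(q,h,1)
  print(c,"ring",q.sum(),fit(c,q,[cyl(.03,.108,.132)],(.584,-.026),.12))
E
```

```text
scene stopper 71 (array([ 0.6038, -0.2652]), 0.62)
scene ball 207 (array([ 0.6014, -0.2659]), 0.79)
scene ring 302 (array([ 0.5835, -0.0259]), 0.95)
top stopper 141 (array([ 0.6067, -0.2581]), 0.77)
top ball 232 (array([ 0.6035, -0.2518]), 0.57)
top ring 427 (array([ 0.5838, -0.0247]), 0.95)
```

View pics/ab5.png

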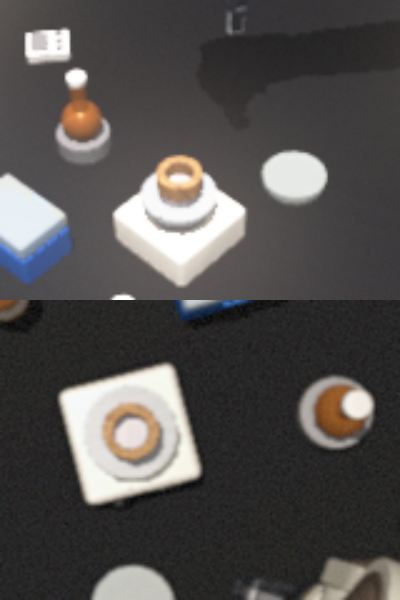

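The ring is concentric on the disc, at (130,432) in the crop. The stopper sits at about scene (230,160) and top (383,192), so I'll pin down the neck position more tightly.

```bash
python3 - <<'E'
from h import *
for c,f,p in(("scene","a5",(230.4,160.5)),("top","b5",(382.8,192))):
  im=cv2.imread(f"pics/{f}_full.png").astype(int)
  for t in(170,200,215):
    n,L,s,g=cv2.connectedComponentsWithStats((im.min(2)>t).astype(np.uint8))
    i=min(range(1,n),key=lambda i:np.hypot(*(g[i]-p)));print(c,t,s[i,4],g[i].round(1),fit(c,L==i,[cyl(.0145,.125,.137)],(.6055,-.257),.131))
  print(sil(c,(.6055,-.257),[cyl(.0145,.125,.137)]).sum())
  # rest via grey ring outer hull
  hsv=im.max(2)-im.min(2);M=np.zeros((420,560),np.uint8);ct=proj(c,[[.6055,-.257,.015]])[0]
  cv2.circle(M,tuple(int(round(v)) for v in ct),24,1,-1)
  q=((M>0)&(im.max(2)>85)&((im[:,:,2]>im[:,:,0]+50)|(hsv<45))).astype(np.uint8)
  if c=="top":
    h=cv2.convexHull(np.argwhere(q)[:,::-1].astype(np.int32));cv2.fillConvexPoly(q,h,1);print("rest",q.sum(),fit(c,q,[cyl(.04,0,.03),*flaskp(.022)],(.6055,-.257),.015))
  else: print("rest+flask",q.sum(),fit(c,q,[cyl(.04,0,.03),*flaskp(.022)],(.6055,-.257),.03))
E
```

```text
scene 170 48 [230.  160.8] (array([ 0.6044, -0.2599]), 0.76)
scene 200 43 [229.9 160.7] (array([ 0.6041, -0.2606]), 0.69)
scene 215 39 [229.9 160.4] (array([ 0.6034, -0.2616]), 0.64)
61.498039215686276
rest+flask 680 (array([ 0.6124, -0.2273]), 0.52)
top 170 104 [382.6 191.2] (array([ 0.6057, -0.2585]), 0.88)
top 200 85 [382.6 191.4] (array([ 0.6051, -0.2584]), 0.73)
top 215 76 [382.4 191.3] (array([ 0.6054, -0.258 ]), 0.65)
117.43529411764706
rest 712 (array([ 0.6065, -0.2595]), 0.96)
```

{"name": "move_arm", "arguments": {
  "jaw": [0,0,0,0,0,0,0,0],
  "delta_pos": [
    [0.032,-0.014,0],
    [0.032,-0.014,0],
    [0.032,-0.014,0],
    [0.032,-0.014,0],
    [0.032,-0.014,0],
    [0.025,-0.009,0],
    [0.012,-0.003,0],
    [0,0,0]
  ],
  "yaw": [0,0,0,0,0,0,0,0]
}}

```text
time: 15.08
ee_pos: [0.6084, -0.2579, 0.3727]
tcp_rot: [180.0, -0.2, 160.7]
wrist_force: [-0.1, 1.4, -0.2]
opening: 0.0856
grasp_force: 0.0
```

{"name": "move_arm", "arguments": {
  "jaw": [0,0,0,0,0,0,0,0],
  "delta_pos": [
    [0,0,-0.02],
    [0,0,-0.03],
    [0,0,-0.03],
    [0,0,-0.022],
    [0,0,-0.012],
    [0,0,-0.003],
    [0,0,0],
    [0,0,0]
  ],
  "yaw": [0,0,0,0,0,0,0,0]
}}

```text
time: 15.75
ee_pos: [0.6064, -0.2579, 0.2599]
tcp_rot: [-180.0, 0.1, 160.7]
wrist_force: [-0.0, -0.3, -0.0]
opening: 0.0849
grasp_force: 0.0
```

```bash
python3 - <<'E'
from h import *
save("scene","a6_full")
cv2.imwrite("pics/a6.png",cv2.resize(cv2.imread("pics/a6_full.png")[100:240,170:320],None,fx=4,fy=4))
E
```

```text
(no output)
```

View pics/a6.png

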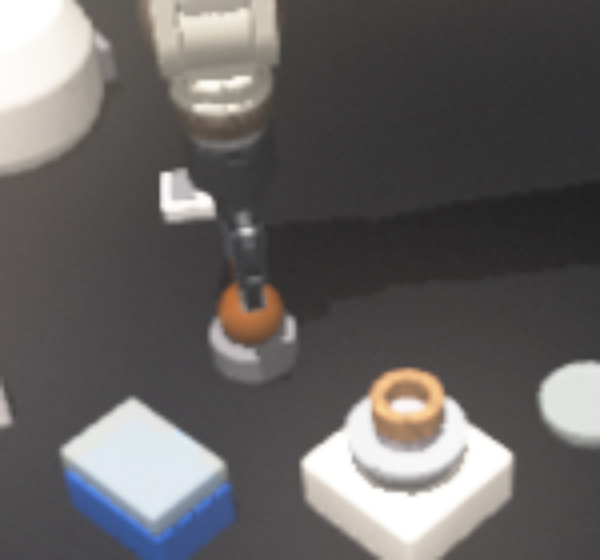

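The fingers straddle the neck at (245,265), upright over the ball at (250,312). Closing.

{"name": "move_arm", "arguments": {
  "jaw": [0.2,0.4,0.5,0.6,0.7,0.8,0.9,1.0,1.0,1.0],
  "delta_pos": [
    [-0.001,-0.001,0],
    [0,0,0],
    [0,0,0],
    [0,0,0],
    [0,0,0],
    [0,0,0],
    [0,0,0],
    [0,0,0],
    [0,0,0],
    [0,0,0]
  ],
  "yaw": [0,0,0,0,0,0,0,0,0,0],
  "force": 80
}}

```text
time: 16.63
ee_pos: [0.6053, -0.259, 0.2583]
tcp_rot: [-180.0, 0.0, 160.7]
wrist_force: [-0.9, -1.2, 2.3]
opening: 0.0234
grasp_force: 78.0
```

{"name": "move_arm", "arguments": {
  "jaw": [1,1,1,1,1,1],
  "delta_pos": [
    [0,0,0.015],
    [0,0,0.035],
    [0,0,0.04],
    [0,0,0.04],
    [0,0,0.015],
    [0,0,0]
  ],
  "yaw": [0,0,0,0,0,0]
}}

```text
time: 17.13
ee_pos: [0.6053, -0.2587, 0.4081]
tcp_rot: [180.0, 0.4, 160.7]
wrist_force: [1.6, -0.3, -0.8]
opening: 0.0231
grasp_force: 78.4
```

{"name": "move_arm", "arguments": {
  "jaw": [1,1,1,1,1,1,1,1,1,1],
  "delta_pos": [
    [-0.002,0.02,0],
    [-0.003,0.032,0],
    [-0.003,0.034,0],
    [-0.003,0.034,0],
    [-0.003,0.034,0],
    [-0.003,0.034,0],
    [-0.002,0.025,0],
    [-0.002,0.015,0],
    [0,0.005,0],
    [0,0,0]
  ],
  "yaw": [0,0,0,0,0,0,0,0,0,0]
}}

```text
time: 17.97
ee_pos: [0.5842, -0.0247, 0.4018]
tcp_rot: [-180.0, -0.1, 160.8]
wrist_force: [0.5, 0.4, -1.4]
opening: 0.0232
grasp_force: 78.4
```

```bash
python3 - <<'E'
from h import *
save("scene","a7_full");im=cv2.imread("pics/a7_full.png");o=bot.get_obs();print(o["ee_pos"])
cv2.imwrite("pics/a7.png",cv2.resize(im[100:260,190:350],None,fx=3.7,fy=3.7))
p=proj("scene",[[*o["ee_pos"][:2],o["ee_pos"][2]-.2363+.03]])[0];print(p)
im=im.astype(int);M=np.zeros((420,560),np.uint8);cv2.circle(M,tuple(int(round(v)) for v in p),14,1,-1)
q=(M>0)&(im[:,:,2]-im[:,:,0]>45);print(q.sum(),np.argwhere(q).mean(0)[::-1],sil("scene",o["ee_pos"][:2],[ball(o["ee_pos"][2]-.2363)]).sum())
E
```

```text
[ 0.58431329 -0.02565522  0.40200474]
[270.49368311 183.78098131]
284 [270.8943662  186.42957746] 304.63529411764705
```

View pics/a7.png

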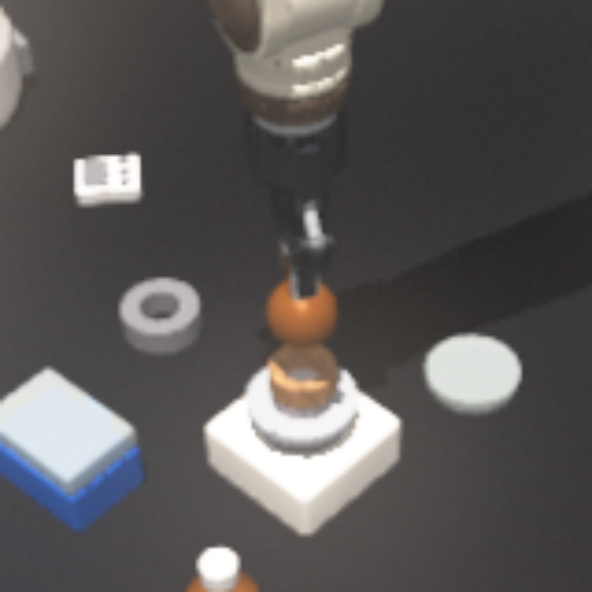

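The flask is upright in the fingers, ball at (302,312), centred over the ring at (303,375). Lowering.

{"name": "move_arm", "arguments": {
  "jaw": [1,1,1,1,1,1],
  "delta_pos": [
    [0,0,-0.01],
    [0,0,-0.013],
    [0,0,-0.009],
    [0,0,-0.004],
    [0,0,0],
    [0,0,0]
  ],
  "yaw": [0,0,0,0,0,0],
  "force": 100
}}

```text
time: 18.52
ee_pos: [0.5842, -0.0264, 0.367]
tcp_rot: [-180.0, -0.0, 160.7]
wrist_force: [0.5, -0.6, -1.0]
opening: 0.0232
grasp_force: 97.7
```

{"name": "move_arm", "arguments": {
  "jaw": [1,1,1,1,1,1],
  "delta_pos": [
    [0,0,-0.001],
    [0,0,-0.001],
    [0,0,-0.001],
    [0,0,-0.001],
    [0,0,0],
    [0,0,0]
  ],
  "yaw": [0,0,0,0,0,0]
}}

```text
time: 19.02
ee_pos: [0.5842, -0.0259, 0.3632]
tcp_rot: [-180.0, 0.0, 160.7]
wrist_force: [-0.7, 0.4, -1.4]
opening: 0.023
grasp_force: 97.7
```

{"name": "move_arm", "arguments": {
  "jaw": [1,1,1,1,1,1],
  "delta_pos": [
    [0,0,-0.001],
    [0,0,-0.001],
    [0,0,-0.001],
    [0,0,0],
    [0,0,0],
    [0,0,0]
  ],
  "yaw": [0,0,0,0,0,0]
}}

```text
time: 19.52
ee_pos: [0.5842, -0.0259, 0.3606]
tcp_rot: [180.0, 0.0, 160.7]
wrist_force: [-0.9, -0.1, 4.2]
opening: 0.023
grasp_force: 97.5
```

{"name": "move_arm", "arguments": {
  "jaw": [1,1,1,1,1,1,1,1,1,1],
  "delta_pos": [
    [0,0,-0.0012],
    [0,0,-0.0012],
    [0,0,-0.0012],
    [0,0,-0.0012],
    [0,0,-0.0012],
    [0,0,-0.0012],
    [0,0,-0.0012],
    [0,0,-0.0012],
    [0,0,0],
    [0,0,0]
  ],
  "yaw": [0,0,0,0,0,0,0,0,0,0]
}}

```text
time: 20.35
ee_pos: [0.5842, -0.0259, 0.3514]
tcp_rot: [180.0, 0.1, 160.7]
wrist_force: [-1.1, 0.4, 9.3]
opening: 0.0231
grasp_force: 97.7
```

{"name": "move_arm", "arguments": {
  "jaw": [1,1,1,1,1,1,1,1],
  "delta_pos": [
    [0,0,-0.001],
    [0,0,-0.001],
    [0,0,-0.001],
    [0,0,-0.001],
    [0,0,-0.001],
    [0,0,-0.001],
    [0,0,0],
    [0,0,0]
  ],
  "yaw": [0,0,0,0,0,0,0,0]
}}

```text
time: 21.02
ee_pos: [0.5842, -0.0258, 0.346]
tcp_rot: [180.0, 0.1, 160.7]
wrist_force: [-2.3, 0.6, 13.1]
opening: 0.0227
grasp_force: 98.3
```

{"name": "move_arm", "arguments": {
  "jaw": [1,1,1,1,1,1],
  "delta_pos": [
    [0,0,-0.001],
    [0,0,-0.001],
    [0,0,0],
    [0,0,0],
    [0,0,0],
    [0,0,0]
  ],
  "yaw": [0,0,0,0,0,0]
}}

```text
time: 21.52
ee_pos: [0.5841, -0.0259, 0.3456]
tcp_rot: [179.9, 0.2, 160.7]
wrist_force: [-4.9, 1.1, 21.6]
opening: 0.0232
grasp_force: 99.1
```

```bash
python3 - <<'E'
from h import *
save("scene","a8_full")
cv2.imwrite("pics/a8.png",cv2.resize(cv2.imread("pics/a8_full.png")[100:260,190:350],None,fx=3.7,fy=3.7))
E
```

```text
(no output)
```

View pics/a8.png

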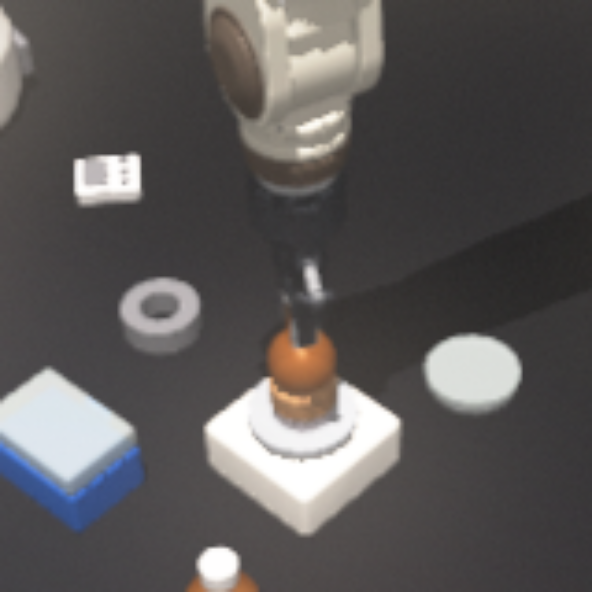

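The plate is on its stop: the push jumped to 21.6 N with no further travel. The flask sits upright in the ring, ball at (302,358). I'll hand it in.

```bash
python3 -c "
from workcell import bot
print(bot.job_done())"
```

```text
the job is handed in; nothing more can be done
None
```

I handed the job in with the flask gripped upright in the cork ring on the centred disc and the plate pressed to its stop (about 22 N push, about 21.5 s on the clock); no verdict came back.

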